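# Load the nozzle leak tester and start the test

### The job

Run a leak test on the nozzle in the carrier. While the station's slot is still empty press the white key to zero the tester, then slide the carrier flat into the slot, flange last, until it is fully home against the end stop, and then press the yellow key to clamp and after it the green key to start. Press one key at a time, right down, letting it come up before the next; keep off the blue key and the red stop button, and do not shift the other things on the bench.

Things in the scene. Friction and masses are not known exactly. Their poses are not given: they have to be found in the camera images.
- station: leak-test station: fixed cream press frame, 170 mm wide, 300 mm tall, green lamp on top, with a low slot in front. Origin on the bench in the middle of the slot's mouth; x points into the slot (roughly world +y), z up. An air cylinder with orange seal pad hangs over the slot 42 to 94 mm past the mouth, no lower than 98 mm; the column stands behind the end stop
- slot_mouth (a point): middle of the slot's mouth on the bench top, axes as the station's. Slot 113 mm wide, 140 mm deep, its floor is the bench top. Dark rails carry bright strips that reach 8 mm inward at 12 to 20 mm height: the carrier can only be slid in flat, never lowered in. Two dark lead-in guides 20 mm tall flare from the mouth over the 33 mm before it to 136 mm apart
- slot_stop (a point): middle of the face of the slot's end stop, on the bench top, 140 mm past the mouth (axes as the station's)
- carrier: loaded carrier, about 0.75 kg, lying loose before the slot: flat steel plate 150 mm long (x), 110 mm wide, 10 mm thick, front corners rounded 12 mm. A nozzle body fixed in black jaws on it (part of it) is 62 mm tall, 62 mm wide, from 46 mm behind to 70 mm ahead of the middle. Origin at the middle of the underside, x to the nose (the end that goes in first), z up
- carrier_nose (a point): middle of the carrier's front edge at its underside, 75 mm ahead of its origin; fully home it touches the end stop
- carrier_flange (a point): middle of the outer (rear) face of the carrier's orange flange, 75 mm behind its origin, 22 mm up: the face to push on. The flange is 10 mm thick, 90 mm wide and stands up to 34 mm above the bench; with the carrier fully home its outer face is still 10 mm outside the slot's mouth
- panel: key box: fixed cream box 145 mm (x) by 215 mm (y), 42 mm tall, origin under its middle. On top four round keys 32 mm across in dark bezels 48 mm across, 62 mm apart, two by two at its +y end (which colour sits where differs from station to station), and a red mushroom stop button on a yellow field at its -y end
- key_white (a joint): travel of the white key (zero). Its centre top point is key_white_top. 0 = up as at rest, 0.006 = right down (m); a spring key that starts to yield at about 1.5 N, takes 5 N to hold right down, and comes up by itself
- key_white_top (a point): centre of the top face of the white key, 64 mm above the bench and 10 mm above its bezel when up; the key is pressed straight down
- key_yellow (a joint): travel of the yellow key (clamp). Its centre top point is key_yellow_top. 0 = up as at rest, 0.006 = right down (m); a spring key that starts to yield at about 1.5 N, takes 5 N to hold right down, and comes up by itself
- key_yellow_top (a point): centre of the top face of the yellow key, 64 mm above the bench and 10 mm above its bezel when up; the key is pressed straight down
- key_green (a joint): travel of the green key (start test). Its centre top point is key_green_top. 0 = up as at rest, 0.006 = right down (m); a spring key that starts to yield at about 1.5 N, takes 5 N to hold right down, and comes up by itself
- key_green_top (a point): centre of the top face of the green key, 64 mm above the bench and 10 mm above its bezel when up; the key is pressed straight down
- key_blue (a joint): travel of the blue key (abort and release; not wanted). Its centre top point is key_blue_top. 0 = up as at rest, 0.006 = right down (m); a spring key that starts to yield at about 1.5 N, takes 5 N to hold right down, and comes up by itself
- key_blue_top (a point): centre of the top face of the blue key, 64 mm above the bench and 10 mm above its bezel when up; the key is pressed straight down
- stop (a joint): travel of the red mushroom stop button (42 mm across, top 74 mm above the bench), 0 = up, 0.006 = down (m); not to be pressed
- stop_top (a point): centre of the top of the red stop button
- nozzle_a: bystander: aluminium fuel nozzle with a black lever guard, 185 mm long (x, spout to +x), about 37 mm tall, origin under its block
- nozzle_b: bystander: second nozzle like nozzle_a
- spanner: bystander: steel spanner 170 mm long (x), 8 mm thick, origin under its middle
- driver: bystander: screwdriver with orange handle, 190 mm long (x), 26 mm thick, origin under its middle
- sealant: bystander: white bottle with red cap, 44 mm across, 110 mm tall, origin at the foot
- grease: bystander: yellow jar with black lid, 68 mm across, 60 mm tall, origin at the foot
- carton: bystander: small cardboard box 110 x 80 x 50 mm, origin under its middle
Mind the look-alikes: they are no part of the job. Leave any pink or turquoise look-alike of the carrier alone.

How it is judged (in metres and radians):
On the way, in this order (a step that is already met when the one before it is completed fails the run):
1. the white key is pressed right down, alone, with the slot empty (value of joint key_white above 0.0045 m and value of joint each of key_yellow, key_green below 0.002 m), for 0.1 s.
2. the carrier is fully home in the slot (x of carrier_nose in the frame of slot_stop above -0.004 m and y of carrier_nose in the frame of slot_stop between -0.004 and 0.004 m and z of carrier_nose in the frame of slot_stop below 0.004 m and angle between the x axis of station and the x axis of carrier, either way round below 0.04 rad), for 0.3 s.
3. the yellow key is pressed right down, alone (value of joint key_yellow above 0.0045 m and value of joint each of key_white, key_green below 0.002 m), for 0.1 s.
4. the green key is pressed right down, alone (value of joint key_green above 0.0045 m and value of joint each of key_white, key_yellow below 0.002 m), for 0.1 s.
At the end, for the whole second after the job is handed in: the carrier lies at rest flat in the slot, its nose within 4 mm of the end stop and of the slot's middle line and square to it within 0.04 rad; all keys and the stop button are up (less than 2 mm down) (all of step 2 and linear speed of carrier below 0.01 m/s and value of joint each of key_white, key_yellow, key_green, key_blue, stop below 0.002 m); the robot touches nothing.
It fails at once if the white key is pressed (3 mm) with the carrier's nose past the slot's mouth (value of joint key_white above 0.003 m and x of carrier_nose in the frame of slot_stop above -0.14 m).
It fails at once if the yellow or green key is pressed (3 mm) before the carrier is fully home (value of joint any of key_yellow, key_green above 0.003 m and not (x of carrier_nose in the frame of slot_stop above -0.004 m and y of carrier_nose in the frame of slot_stop between -0.004 and 0.004 m and z of carrier_nose in the frame of slot_stop below 0.004 m and angle between the x axis of station and the x axis of carrier, either way round below 0.04 rad)).
It fails at once if the blue key or the red stop button is pressed (3 mm) (value of joint any of key_blue, stop above 0.003 m).
It fails at once if two keys are down (3 mm) at the same time (value of joint each of key_white, key_yellow above 0.003 m or value of joint each of key_white, key_green above 0.003 m or value of joint each of key_yellow, key_green above 0.003 m).
It fails at once if another thing on the bench is shifted by more than 30 mm (distance of any of nozzle_a, nozzle_b, spanner, driver, sealant, grease, carton from where it was at the start of the episode above 0.03 m).
It also fails if it takes over 72 s, if anything falls off the work surface, if the arm or the gripper's body presses on something with over 40 N, if the wrist force passes 120 N, or if a joint passes its speed limit or range.

### The arm

A 6-joint arm with a two-finger parallel gripper is mounted at the origin on the work surface. World frame = base frame: x ahead of the robot, y to its left, z up, the work surface at z = 0. Lengths are in mm, angles in rad, forces in N, time in s.
With the tool pointing down it reaches from about 350 to 775 mm from the base axis. Payload 7.3 kg.
Tool frame: the origin (TCP) lies on the centre line of the jaws, within the pads' length; the fingertips stand 14 mm ahead of it and the grasp point (between the pads) lies 5 mm behind it; z points along the fingers, y is the line along which they close (so a half turn about z gives the same grasp; the last joint's range is limited). The gripper opens to 92 mm and grips with 3 to 60 N. Pads are 19 mm wide; open, the fingers measure 130 mm over their backs; the gripper's body (75 mm by 190 mm) begins 47 mm behind the grasp point.
Start: joints at [1.179, 0.342, 1.524, -0, 1.275, -0.146], TCP at [127.733, 509.242, 240.741] pointing down, gripper open.
Joint ranges: [-2.53, 2.53], [-0.77, 2.02], [0.04, 2.7], [-1, 4.14], [0.28, 2.66], [-3.11, 3.11]. Speed limits (rad/s): [2.57, 2.57, 3.14, 3.14, 3.14, 3.14].

### API

Orientations are given as [roll, pitch, yaw] about the fixed x, y, z axes, in that order (R = Rz(yaw) Ry(pitch) Rx(roll)).
In Python, from plant import get_obs, capture, bot, spot_in, trace, pinpoint gives the robot as it stands.
- The arm moves only by the tool play_rows, never from a script. Its argument "rows" is a list of rows, each a list of 2 entries, a list of its own where there are three numbers: the shift along the world's x, y, z in units of 3 cm (1.0 is 3 cm), then the turn, a rotation vector about the world's x, y, z in units of 8 degrees (1.0 is 8 degrees). A call has 1 to 12 rows; each row shifts and turns the commanded pose from where the row before left it; what a row does not reach is not made up. A row lasts 1/8 s, in which the tool goes at most 62.5 mm and 10.7 degrees, less where a joint would pass 70% of its speed; a pose out of reach is approached as far as the arm can. A call with a number of a shift or a turn outside -1 to 1 is refused whole. A call with a gripper value outside its range is refused whole. "hand" is the opening, from -1 (shut) to 1 (fully open), set as the call begins (left out, the last holds). The fingers move at their own pace and stop on an object; the grip force is fixed at half the most. Time passes only in rows, so rows that do not move let the fingers close. It gives the time, the measured TCP pose, the force, the opening and the grip force at its end, in the units of the state.
- get_obs(): the state, without advancing time (a new reading comes with each control period).
- capture(name): name is "scene" or "side" or "wrist"; returns a dict with "frame" (400x640x3 uint8, red, green, blue), "fov_y" (degrees; the focal length in pixels is half the picture's height over the tangent of half this angle, whatever the lens; pixels are square), "cx", "cy" (the principal point, pixels), "dist" ([k1, k2, p1, p2, k3] as OpenCV has them; the pictures are not rectified), "rvec" (rotation vector, rad) and "tvec" (3), from world to camera coordinates, as OpenCV has them; the wrist camera has in their place "hand_eye" (4x4, takes a point from camera to tool coordinates, whose origin is the TCP and whose axes are the flange's). Camera axes: x right, y down, z forward; pixel columns grow to the right and rows downward; lengths in mm; the calibration is good to about 2 mm. A picture is of the moment at which its call begins: read the wrist's pose just before it. There is no depth.
- bot.close_job(): hands the job in; it is judged then, once.
Trained networks look in the newest picture that a camera, given by its name, has taken for a name from the list of things; names that differ only in an ending like _2 or _b are one class to them, and where a whole thing is asked for, a point or a joint stands for the part that bears it (a point fixed in the world has none). Each returns a list of dicts, best first, with "p" (0 to 1); they miss things now and then, are a little off and sometimes report something else, mostly with a low value. They report only what shows in the picture. A call takes as long as a camera call. They do not tell look-alikes from the thing itself.
- spot_in(query, camera): "at" ([row, column] in pixels, amid what is visible of it).
- trace(query, camera): "mask" (400x640 bool, what is visible of it) and "at" ([row, column] in pixels, amid what is visible of it).
- pinpoint(query, camera): "at" ([row, column] in pixels: a listed point, or the origin of a listed thing).
The state is a dict: "time": time; "joint_positions": joint angles; "dq": joint speeds; "tau": joint torques, N m; "tool_pos": TCP position; "tcp_rot": TCP orientation; "contact_force": force on the tool from outside, world axes, zero at the start; "moment": the same for the moment, N m; "grip_width": finger opening in mm; "finger_force": force on a finger pad.
Only numpy, scipy, OpenCV 4.12 (cv2) and the standard library are available. Lean on these libraries where they do the work, as an engineer would, in place of code of your own. Each camera call takes 0.05 s, during which the arm holds its last target. There are 200 camera calls.

## Working session

There is one attempt and no reset: what is moved stays moved. The work goes in short steps, Python scripts to look and compute and a tool call to move; the robot and the scene stay as the last step left them, time stands still between calls to the robot, and variables do not carry over. Pictures are saved under pics/ and viewed, at most 10 in all, crops included, and the job is handed in when it is done.

Besides the shell and the picture viewer there is one more tool, called by a JSON object that holds its "fn" and its "kwargs", one argument or row to a line. play_rows: Moves the arm, as the interface text tells. Shifts and turns lie within -1 to 1; 1 stands for 3 cm of shift or 8 degrees of turn. Its arguments: {"type":"object","properties":{"rows":{"type":"array"},"hand":{"type":"number"}},"required":["rows"]}

```bash
ls; mkdir -p pics; python3 - <<'E'
from plant import *
import cv2,json
o=get_obs();print({k:o[k] for k in('time','tool_pos','tcp_rot','grip_width')})
for c in('scene','side'):
    r=capture(c);cv2.imwrite(f'pics/{c}0.png',r['frame'][:,:,::-1]);print({k:v for k,v in r.items() if k!='frame'})
    for q in ('key_white_top','key_yellow_top','key_green_top','key_blue_top','stop_top','slot_mouth','slot_stop','carrier','carrier_nose','carrier_flange','panel','station'):
        print(c,q,[(round(d['p'],2),[round(float(x),1) for x in d['at']]) for d in pinpoint(q,c)[:3]])
E
```

```text
pics
{'time': 0.0, 'tool_pos': array([127.54988939, 508.8718376 , 240.03207299]), 'tcp_rot': array([-3.14004564e+00, -2.34727516e-04,  2.89587203e+00]), 'grip_width': 92.02278045173757}
{'fov_y': 42.69392843773036, 'cx': 315.8987307400133, 'cy': 194.90201898299918, 'dist': array([-0.02436731,  0.        ,  0.        ,  0.        ,  0.        ]), 'rvec': array([ 1.92070993,  1.08803953, -0.58711131]), 'tvec': array([-249.82429183, -161.07230445, 1947.57565554])}
scene key_white_top [(0.63, [237.9, 232.0])]
scene key_yellow_top [(0.45, [241.4, 215.6])]
scene key_green_top [(0.6, [247.6, 242.9]), (0.48, [182.2, 369.3])]
scene key_blue_top [(0.72, [237.9, 233.5]), (0.41, [254.9, 220.2])]
scene stop_top [(0.45, [251.7, 188.9]), (0.24, [260.7, 364.1])]
scene slot_mouth [(0.89, [209.3, 401.7])]
scene slot_stop [(0.69, [201.9, 434.4]), (0.26, [234.6, 164.3])]
scene carrier [(0.74, [225.1, 324.5]), (0.61, [156.3, 382.1]), (0.55, [192.2, 308.1])]
scene carrier_nose [(0.86, [205.9, 314.0]), (0.84, [154.7, 401.2]), (0.68, [221.1, 354.2])]
scene carrier_flange [(0.92, [148.9, 362.7]), (0.68, [173
[... 399 characters left out ...]
white_top [(0.51, [285.3, 366.9]), (0.33, [306.1, 383.5])]
side key_yellow_top [(0.55, [308.9, 380.7])]
side key_green_top [(0.58, [327.6, 409.2]), (0.51, [126.9, 296.2])]
side key_blue_top [(0.56, [299.2, 406.4])]
side stop_top [(0.84, [329.9, 412.4])]
side slot_mouth [(0.54, [122.6, 294.5])]
side slot_stop [(0.66, [125.4, 296.6])]
side carrier [(0.98, [224.6, 250.1]), (0.9, [214.0, 322.4]), (0.68, [147.0, 191.3])]
side carrier_nose [(0.92, [133.7, 199.1]), (0.85, [218.5, 281.3]), (0.77, [192.2, 320.7])]
side carrier_flange [(0.72, [228.4, 326.1]), (0.69, [222.2, 222.2]), (0.62, [160.2, 183.3])]
side panel [(0.97, [317.9, 390.4]), (0.62, [165.3, 248.1])]
side station [(0.2, [319.6, 391.9])]
```

View pics/scene0.png

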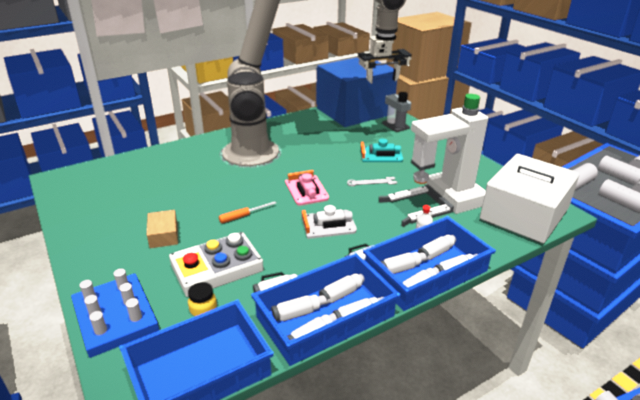

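View pics/side0.png

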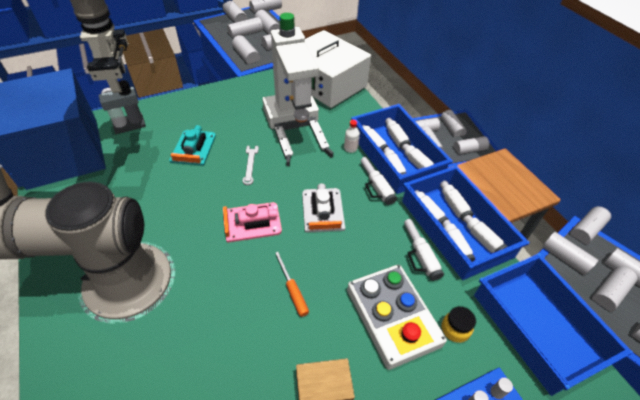

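The real carrier is the grey one with the orange flange, at scene (222,330) and side (210,322). The pink look-alike is at side (222,255) and the turquoise one at side (145,193). Keys in side: white (287,371), green (279,395), yellow (310,384), blue (300,407), stop (331,411). The slot guide tips are near side (159,288) and (150,330).

```bash
cat > h.py <<'E'
from plant import *
import numpy as np,cv2
from scipy.spatial.transform import Rotation as Ro
def cam(c,o=None):
    r=capture(c) if o is None else capture(c)
    f=200/np.tan(np.radians(r['fov_y']/2))
    K=np.array([[f,0,r['cx']],[0,f,r['cy']],[0,0,1]])
    if 'hand_eye' in r:
        T=np.eye(4);T[:3,:3]=Ro.from_euler('xyz',o['tcp_rot']).as_matrix();T[:3,3]=o['tool_pos']
        W=np.linalg.inv(T@r['hand_eye']);R,t=W[:3,:3],W[:3,3]
    else: R=cv2.Rodrigues(r['rvec'])[0];t=np.array(r['tvec']).ravel()
    return dict(K=K,d=np.array(r['dist']),R=R,t=t,im=np.ascontiguousarray(r['frame'][:,:,::-1]))
def back(C,rc,z):  # pixel (row,col) -> world at height z
    u=cv2.undistortPoints(np.array([[[rc[1],rc[0]]]],float),C['K'],C['d'])[0,0]
    d=C['R'].T@np.array([u[0],u[1],1]);c=-C['R'].T@C['t']
    return c+d*(z-c[2])/d[2]
def proj(C,P):
    return cv2.projectPoints(np.array(P,float).reshape(-1,3),cv2.Rodrigues(C['R'])[0],C['t'],C['K'],C['d'])[0][:,0,::-1]
def wcam():
    o=get_obs();return cam('wrist',o)
E
python3 - <<'E'
from h import *
np.set_printoptions(precision=1,suppress=True)
S=cam('scene');D=cam('side')
for n,a,b,z in [('white',(240,235),(287,371),64),('yellow',(245,213),(310,384),64),('blue',(259,221),(300,407),64),('green',(252,242),(279,395),64),('stop',(261,190),(331,411),74),
  ('guideL',(198,381),(159,288),20),('guideR',(220,405),(151,330),20),('flangetop',(223,306),(223,325),34)]:
    print(n,back(S,a,z),back(D,b,z))
cv2.imwrite('pics/side1.png',cv2.resize(D['im'][80:350,220:490],None,fx=2.2,fy=2.2,interpolation=cv2.INTER_CUBIC))
E
```

```text
white [ 545.7 -294.1   64. ] [ 528.2 -297.8   64. ]
yellow [ 535.5 -353.7   64. ] [ 526.6 -360.7   64. ]
blue [ 600.8 -357.4   64. ] [ 587.4 -360.4   64. ]
green [ 602.6 -298.8   64. ] [ 590.8 -302.1   64. ]
stop [ 579.3 -432.2   74. ] [ 551.3 -430.3   74. ]
guideL [530.6 217.4  20. ] [527.1 221.5  20. ]
guideR [665.1 206.4  20. ] [663.5 202.1  20. ]
flangetop [541.3 -68.2  34. ] [520.7 -63.3  34. ]
```

View pics/side1.png

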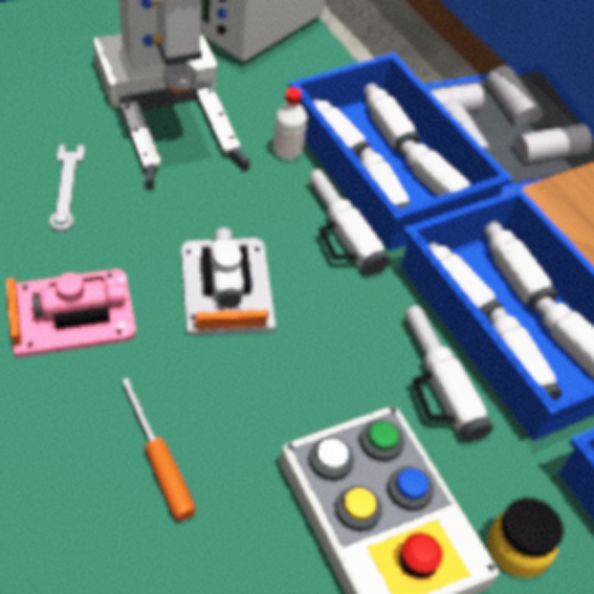

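The close crop confirms the grey carrier with the orange flange facing the robot's -y side. I'll move to a wrist view above it for accurate measuring.

{"fn": "play_rows", "kwargs": {
  "rows": [
    [[0.6,-0.95,0.2],[0,0,-0.8]],
    [[0.6,-0.95,0.2],[0,0,-0.8]],
    [[0.6,-0.95,0.2],[0,0,-0.8]],
    [[0.6,-0.95,0.2],[0,0,-0.8]],
    [[0.7,-0.95,0.2],[0,0,-0.8]],
    [[0.7,-0.95,0.2],[0,0,-0.8]],
    [[0.7,-0.95,0.2],[0,0,-0.8]],
    [[0.7,-0.95,0.2],[0,0,-0.8]],
    [[0.7,-0.95,0.2],[0,0,-0.8]],
    [[0.7,-0.95,0.2],[0,0,-0.8]],
    [[0.7,-0.95,0.2],[0,0,-0.8]],
    [[0.7,-0.95,0.2],[0,0,-0.7]]
  ],
  "hand": -1
}}

```text
time: 2.9
tool_pos: [368.3, 166.2, 313.1]
tcp_rot: [3.141, -0.0, 1.566]
contact_force: [0.1, 1.0, -0.1]
grip_width: 0.4
finger_force: 0.0
```

{"fn": "play_rows", "kwargs": {
  "rows": [
    [[0.7,-0.95,0.2],[0,0,0]],
    [[0.7,-0.95,0.2],[0,0,0]],
    [[0.7,-0.95,0.1],[0,0,0]],
    [[0.7,-0.95,0],[0,0,0]],
    [[0.7,-0.95,0],[0,0,0]],
    [[0.7,-0.95,0],[0,0,0]],
    [[0.7,-0.95,0],[0,0,0]],
    [[0,0,0],[0,0,0]],
    [[0,0,0],[0,0,0]]
  ]
}}

```text
time: 4.03
tool_pos: [514.3, -31.9, 327.6]
tcp_rot: [-3.141, -0.0, 1.569]
contact_force: [-0.7, -0.0, -0.2]
grip_width: 0.6
finger_force: 0.0
```

```bash
python3 - <<'E'
from h import *
np.set_printoptions(precision=1,suppress=True)
C=wcam();cv2.imwrite('pics/w0.png',C['im']);o=get_obs();print(o['time'],o['tool_pos'],o['tcp_rot'],o['joint_positions'])
print(back(C,(200,320),0),proj(C,[[530,-297,64],[521,-63,34],[598,245,0]]))
for q,z in (('carrier',0),('carrier_nose',0),('carrier_flange',22),('slot_mouth',0),('slot_stop',0),('key_white_top',64)):
    print(q,[(d['p'],d['at'],back(C,d['at'],z)) for d in pinpoint(q,'wrist')[:3]])
E
```

```text
4.075 [514.3 -31.6 327.8] [-3.1 -0.   1.6] [-0.2  0.3  1.4  0.   1.5 -0.2]
[ 513.9 -100.7    0. ] [[324.8 329.9]
 [183.2 324.6]
 [-52.1 383.9]]
carrier [(0.92, [133.2, 338.6], array([542.9,   7.6,   0. ])), (0.84, [109.1, 209.5], array([347.5,  43.8,   0. ])), (0.28, [181.8, 325.2], array([522.4, -69.6,   0. ]))]
carrier_nose [(0.76, [120.4, 257.6], array([419.1,  27.1,   0. ])), (0.65, [85.5, 360.8], array([574.4,  76.5,   0. ])), (0.31, [323.0, 329.4], array([ 531.4, -347.7,    0. ]))]
carrier_flange [(0.9, [179.9, 326.1], array([523.4, -61. ,  22. ])), (0.79, [97.1, 151.8], array([274.8,  60.9,  22. ]))]
slot_mouth [(0.49, [134.6, 343.6], array([550.6,   5.5,   0. ]))]
slot_stop [(0.6, [85.8, 360.0], array([573.2,  76.1,   0. ]))]
key_white_top [(0.4, [325.0, 330.8], array([ 531.5, -297.4,   64. ]))]
```

View pics/w0.png

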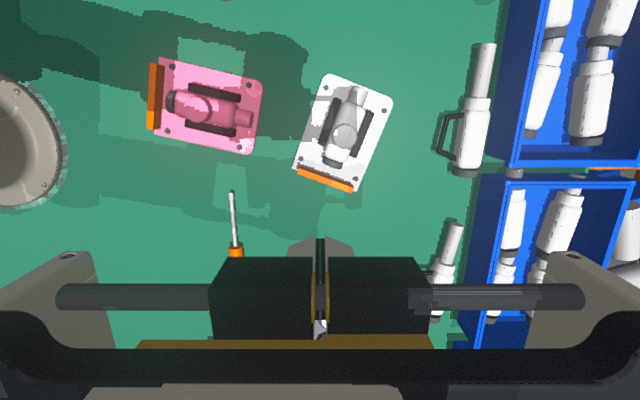

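Wrist view: carrier at about (133,340), flange at (180,325), nose at (86,360), giving a yaw of about 70° with its middle near (548,8). The pink look-alike is at (105,207). White key first.

{"fn": "play_rows", "kwargs": {
  "rows": [
    [[0.05,-0.9,-0.5],[0,0,0]],
    [[0.05,-0.9,-0.6],[0,0,0]],
    [[0.05,-0.9,-0.7],[0,0,0]],
    [[0.05,-0.9,-0.8],[0,0,0]],
    [[0.05,-0.9,-0.8],[0,0,0]],
    [[0.05,-0.9,-0.8],[0,0,0]],
    [[0.05,-0.9,-0.8],[0,0,0]],
    [[0.05,-0.9,-0.8],[0,0,0]],
    [[0.05,-0.9,-0.8],[0,0,0]],
    [[0.05,-0.75,-0.6],[0,0,0]],
    [[0,0,0],[0,0,0]]
  ]
}}

```text
time: 5.75
tool_pos: [528.9, -298.4, 110.1]
tcp_rot: [-3.139, -0.002, 1.568]
contact_force: [-0.6, 0.9, 0.1]
grip_width: 0.4
finger_force: 0.0
```

```bash
python3 - <<'E'
from h import *
np.set_printoptions(precision=1,suppress=True)
C=cam('side');o=get_obs();p=o['tool_pos'];print(o['time'],p)
tip=p+[0,0,-14];print(proj(C,[tip]))
im=C['im'].copy()
for c in proj(C,[tip,[530.5,-297.5,64],[527,-360,64],[588,-360,64],[592,-301,64]]): cv2.circle(im,(int(c[1]*1),int(c[0])),1,(255,0,255),-1)
cv2.imwrite('pics/s2.png',cv2.resize(im[200:350,300:480],None,fx=4,fy=4,interpolation=cv2.INTER_CUBIC))
E
```

```text
5.8 [ 529.4 -297.7  111.2]
[[279.5 373.1]]
```

View pics/s2.png

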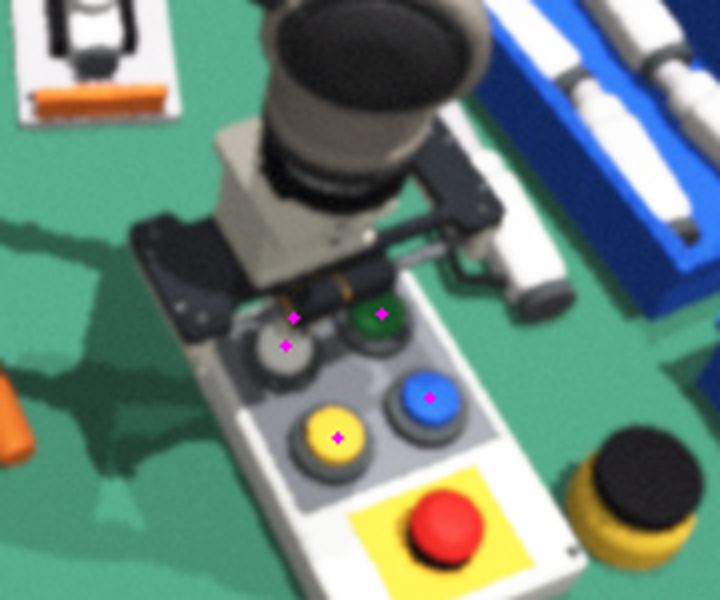

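The crop shows the shut fingers straight above the white key, and all the projected key centres sit on their keys. Pressing.

{"fn": "play_rows", "kwargs": {
  "rows": [
    [[0,0,-0.6],[0,0,0]],
    [[0,0,-0.5],[0,0,0]],
    [[0,0,-0.15],[0,0,0]],
    [[0,0,-0.13],[0,0,0]],
    [[0,0,0],[0,0,0]],
    [[0,0,0],[0,0,0]]
  ]
}}

```text
time: 6.55
tool_pos: [529.8, -296.9, 72.1]
tcp_rot: [3.141, -0.001, 1.57]
contact_force: [-3.0, 4.9, 12.3]
grip_width: 0.5
finger_force: 5.6
```

{"fn": "play_rows", "kwargs": {
  "rows": [
    [[0,0,0.6],[0,0,0]],
    [[0,0,1],[0,0,0]],
    [[0.05,0.5,1],[0,0,0]],
    [[0.1,1,1],[0,0,0]],
    [[0.1,1,1],[0,0,0]],
    [[0.1,1,1],[0,0,0]],
    [[0.1,1,1],[0,0,0]],
    [[0.1,1,1],[0,0,0]],
    [[0.1,1,0.9],[0,0,0]],
    [[0.1,1,0],[0,0,0]],
    [[0.1,1,0],[0,0,0]],
    [[0.1,1,0],[0,0,0]]
  ]
}}

```text
time: 8.05
tool_pos: [558.2, -11.9, 326.5]
tcp_rot: [3.14, 0.001, 1.569]
contact_force: [-0.3, -0.3, 0.3]
grip_width: 0.7
finger_force: 0.0
```

{"fn": "play_rows", "kwargs": {
  "rows": [
    [[0.1,1,0],[0,0,0]],
    [[0.1,1,0],[0,0,0]],
    [[0.1,1,0],[0,0,0]],
    [[0,1,0],[0,0,0]],
    [[0,0,0],[0,0,0]],
    [[0,0,0],[0,0,0]]
  ],
  "hand": 1
}}

```text
time: 8.8
tool_pos: [567.2, 106.7, 325.9]
tcp_rot: [3.141, 0.001, 1.569]
contact_force: [0.3, -1.4, 0.1]
grip_width: 55.7
finger_force: 0.0
```

```bash
python3 - <<'E'
from h import *
np.set_printoptions(precision=1,suppress=True)
C=wcam();cv2.imwrite('pics/w1.png',C['im']);o=get_obs();print(o['time'],o['tool_pos'],o['tcp_rot'])
import pickle;pickle.dump(C,open('w1.pkl','wb'))
for q,z in (('carrier',0),('carrier_nose',0),('carrier_flange',22),('slot_mouth',0),('slot_stop',0)):
    print(q,[(d['p'],d['at'],back(C,d['at'],z)) for d in pinpoint(q,'wrist')[:3]])
E
```

```text
8.85 [567.3 106.4 325.8] [3.1 0.  1.6]
carrier [(0.95, [196.9, 187.3], array([349. ,  43.9,   0. ])), (0.76, [219.2, 307.9], array([546.9,   4.1,   0. ]))]
carrier_nose [(0.98, [205.6, 233.7], array([424.1,  28.6,   0. ])), (0.78, [176.1, 323.3], array([572.7,  78.4,   0. ]))]
carrier_flange [(0.97, [192.1, 134.6], array([277.8,  58.8,  22. ])), (0.8, [260.9, 291.1], array([518.5, -62.5,  22. ]))]
slot_mouth []
slot_stop []
```

View pics/w1.png

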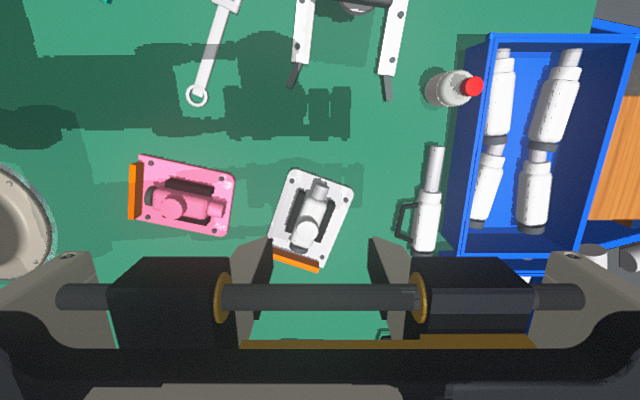

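Wrist view: carrier at (219,308), slot rails at about (300–310, 0–60) on the left and (385–400, 0–70) on the right, guide tips at (292,85) and (390,98). Next, a finer fit of rails and plate.

```bash
python3 - <<'E'
from h import *
import pickle
np.set_printoptions(precision=1,suppress=True)
C=pickle.load(open('w1.pkl','rb'));im=C['im'];hsv=cv2.cvtColor(im,cv2.COLOR_BGR2HSV)
notg=((hsv[...,1]<70)&(hsv[...,2]>120)).astype(np.uint8)
# rails: bright strips, subpixel not needed: inner/outer edge per row
for a,b in((280,330),(370,425)):
    L=[];
    for r in range(12,60,4):
        c=np.flatnonzero(notg[r,a:b])+a
        if len(c): L.append((back(C,(r,c[0]-.5),20)[:2],back(C,(r,c[-1]+.5),20)[:2]))
    L=np.array(L)
    for k in(0,1):
        l=cv2.fitLine(L[:,k].astype(np.float32),cv2.DIST_HUBER,0,.01,.01).ravel();l[:2]*=np.sign(l[1]);print('rail',a,'edge',k,'yaw',np.degrees(np.arctan2(l[1],l[0])),'x at y=245',l[2]+(245-l[3])*l[0]/l[1], 'yrange',L[0,0,1],L[-1,0,1])
# plate mask
m=np.zeros_like(notg);m[150:280,255:370]=1
pm=m*(((hsv[...,1]<80)&(hsv[...,2]>90))|((hsv[...,0]<20)&(hsv[...,1]>150))).astype(np.uint8)
n,lab,st,_=cv2.connectedComponentsWithStats(pm);i=1+np.argmax(st[1:,4]);print(st[i])
cnt=max(cv2.findContours((lab==i).astype(np.uint8),0,2)[0],key=cv2.contourArea)
W=np.array([back(C,(p[0][1],p[0][0]),10)[:2] for p in cnt],np.float32)
rc=cv2.minAreaRect(W);print(rc)
big=cv2.resize(im[0:290,240:440],None,fx=2.9,fy=2.0*1.0*1.45/1.45,interpolation=cv2.INTER_CUBIC)
def draw(big,P,col):
    q=proj(C,P);pts=np.array([[(c-240)*2.9,r*2.0] for r,c in q],np.int32);cv2.polylines(big,[pts],True,col,1)
def plate(x,y,yaw,z=10):
    R=np.array([[np.cos(yaw),-np.sin(yaw)],[np.sin(yaw),np.cos(yaw)]]);return [[*(R@p+[x,y]),z] for p in np.array([[75,55],[75,-55],[-75,-55],[-75,55]])]
draw(big,plate(546.5,7,np.radians(69)),(255,0,255))
cv2.imwrite('pics/w1b.png',big)
E
```

```text
rail 280 edge 0 yaw 82.21383 x at y=245 526.66077 yrange 304.38815001451655 251.63985309095494
rail 280 edge 1 yaw 82.76583 x at y=245 552.4724 yrange 304.38815001451655 251.63985309095494
rail 370 edge 0 yaw 82.75889 x at y=245 648.24603 yrange 304.2207753050123 251.44018470966495
rail 370 edge 1 yaw 82.31561 x at y=245 673.4936 yrange 304.2207753050123 251.44018470966495
[ 255  168   99  106 5539]
((532.2083129882812, -9.966705322265625), (195.5519561767578, 127.54330444335938), 69.63333129882812)
```

View pics/w1b.png

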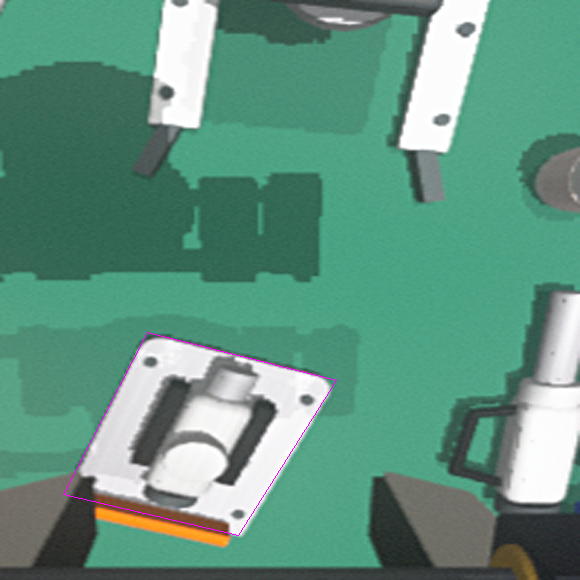

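```bash
python3 - <<'E'
from h import *
import pickle
np.set_printoptions(precision=1,suppress=True)
C=pickle.load(open('w1.pkl','rb'))
print('cam-TCP',-C['R'].T@C['t']-[567.3,106.4,325.8])
u=np.array([np.cos(np.radians(69)),np.sin(np.radians(69))]);v=np.array([-u[1],u[0]])
for n,rc in (('Lfront',(189,303)),('Lrear',(231,288)),('Rfront',(200,332)),('Rrear',(241,318)),('noztip',(179,323)),('nozrear',(251,298))):
  for z in (15,40):
    p=back(C,rc,z)[:2]-[548,7];print(n,z,p@u,p@v)
print('rail ends',back(C,(63.5,301.4),20),back(C,(75,386.5),20))
E
```

```text
cam-TCP [ -0.   84.  142.6]
Lfront 15 47.96817733096066 26.385596449468807
Lfront 40 55.142143199088025 27.561758807110216
Lrear 15 -28.662042547152566 25.010080044271426
Lrear 40 -17.26307440242002 26.26208141102321
Rfront 15 47.30833551944246 -23.066669151847833
Rfront 40 54.51868172368652 -19.16395929008625
Rrear 15 -27.995660918024583 -27.738067543494736
Rrear 40 -16.633433681834816 -23.577800429894
noztip 15 74.34270890913324 2.7437463918082825
noztip 40 80.06251666392858 5.223400641756079
nozrear 15 -57.43867324969317 -2.7583990136841616
nozrear 40 -44.45310740989137 0.024615671629582343
rail ends [542.1 242.2  20. ] [660.2 227.3  20. ]
```

{"fn": "play_rows", "kwargs": {
  "rows": [
    [[-0.06,-0.29,-0.5],[0,0,1]],
    [[-0.06,-0.29,-0.5],[0,0,1]],
    [[-0.06,-0.29,-0.5],[0,0,1]],
    [[-0.06,-0.29,-0.5],[0,0,1]],
    [[-0.06,-0.29,-0.5],[0,0,1]],
    [[-0.06,-0.29,-0.5],[0,0,1]],
    [[-0.06,-0.29,-0.5],[0,0,1]],
    [[-0.06,-0.29,-0.5],[0,0,1]],
    [[-0.06,-0.29,-0.5],[0,0,1]],
    [[-0.06,-0.29,-0.5],[0,0,1]],
    [[-0.06,-0.29,-0.5],[0,0,1]],
    [[-0.06,-0.29,-0.5],[0,0,1]]
  ]
}}

```text
time: 10.6
tool_pos: [545.6, 2.2, 144.9]
tcp_rot: [3.142, 0.0, -3.034]
contact_force: [0.4, -0.9, -0.2]
grip_width: 92.0
finger_force: 0.0
```

{"fn": "play_rows", "kwargs": {
  "rows": [
    [[0,0,0],[0,0,1]],
    [[0,0,0],[0,0,1]],
    [[0,0,0],[0,0,1]],
    [[0,0,0],[0,0,1]],
    [[0,0,0],[0,0,1]],
    [[0,0,0],[0,0,1]],
    [[0,0,0],[0,0,1]],
    [[0,0,0],[0,0,0.9]],
    [[0,0,0],[0,0,0]]
  ]
}}

```text
time: 11.72
tool_pos: [545.7, 2.5, 145.4]
tcp_rot: [-3.142, 0.0, -1.937]
contact_force: [-0.8, 0.7, 1.5]
grip_width: 91.9
finger_force: 0.0
```

```bash
python3 - <<'E'
from h import *
np.set_printoptions(precision=2,suppress=True)
C=wcam();o=get_obs();print(o['time'],o['tool_pos'],o['tcp_rot'],o['joint_positions'],o['grip_width'])
for q,z in (('carrier',0),('carrier_nose',0),('carrier_flange',22)):
    print(q,[(d['p'],d['at'],back(C,d['at'],z)) for d in pinpoint(q,'wrist')[:3]])
D=cam('side')
im=np.hstack([C['im'][:,100:540],cv2.resize(D['im'][130:280,250:385],(360,400),interpolation=cv2.INTER_CUBIC)])
cv2.imwrite('pics/g.png',im)
E
```

```text
11.775 [545.67   2.59 145.36] [ 3.14 -0.   -1.94] [-0.14  0.47  1.6   0.    1.07 -2.91] 91.76595688578112
carrier [(0.93, [157.7, 523.8], array([348.34,  41.92,   0.  ])), (0.56, [192.8, 319.4], array([546.71,   3.89,   0.  ]))]
carrier_nose [(0.83, [259.3, 323.4], array([569.63,  75.58,  -0.  ])), (0.81, [169.8, 448.7], array([419.61,  27.44,   0.  ]))]
carrier_flange [(0.75, [117.7, 318.1], array([521.21, -65.5 ,  22.  ])), (0.58, [154.1, 621.7], array([277.71,  61.29,  22.  ]))]
```

View pics/g.png

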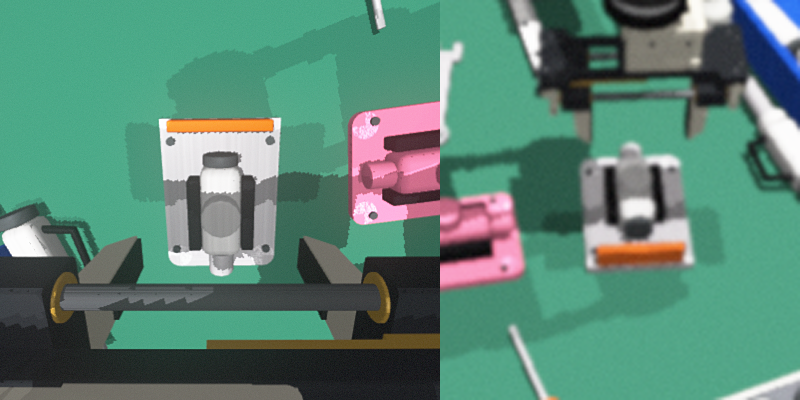

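The view shows the carrier centred and square between the open fingers (axis at column 220 in the crop), black jaws at rows 178–248. Descending onto the jaws, with tips about 24 mm up to clear the rail strips.

{"fn": "play_rows", "kwargs": {
  "rows": [
    [[0.06,0.2,-0.6],[0,0,0.1]],
    [[0.06,0.2,-0.8],[0,0,0]],
    [[0,0,-0.8],[0,0,0]],
    [[0,0,-0.8],[0,0,0]],
    [[0,0,-0.57],[0,0,0]],
    [[0,0,0],[0,0,0]]
  ]
}}

```text
time: 12.72
tool_pos: [548.4, 14.9, 37.1]
tcp_rot: [3.139, -0.001, -1.922]
contact_force: [-0.1, 0.1, -0.9]
grip_width: 91.7
finger_force: 0.0
```

{"fn": "play_rows", "kwargs": {
  "rows": [
    [[0,0,0],[0,0,0]],
    [[0,0,0],[0,0,0]],
    [[0,0,0],[0,0,0]],
    [[0,0,0],[0,0,0]],
    [[0,0,0],[0,0,0]],
    [[0,0,0],[0,0,0]]
  ],
  "hand": -1
}}

```text
time: 13.48
tool_pos: [549.6, 14.8, 38.7]
tcp_rot: [-3.141, 0.0, -1.921]
contact_force: [-1.1, -0.3, 5.6]
grip_width: 61.7
finger_force: 30.0
```

Gripped at 61.7 mm. Sliding it flat to line up before the guides.

{"fn": "play_rows", "kwargs": {
  "rows": [
    [[0.15,0.3,0],[0,0,0.1]],
    [[0.15,0.5,0],[0,0,0.2]],
    [[0.15,0.5,0],[0,0,0.2]],
    [[0.15,0.5,0],[0,0,0.2]],
    [[0.15,0.5,0],[0,0,0.2]],
    [[0.15,0.5,0],[0,0,0.2]],
    [[0.15,0.5,0],[0,0,0.2]],
    [[0.15,0.5,0],[0,0,0.2]],
    [[0,0.1,0],[0,0,0.07]],
    [[0,0,0],[0,0,0]]
  ]
}}

```text
time: 14.72
tool_pos: [585.8, 130.9, 38.7]
tcp_rot: [-3.14, -0.001, -1.702]
contact_force: [-0.2, -4.7, 5.9]
grip_width: 61.3
finger_force: 30.0
```

```bash
python3 - <<'E'
from h import *
np.set_printoptions(precision=3,suppress=True)
D=cam('side');o=get_obs();print(o['time'],o['tool_pos'],o['tcp_rot'],o['contact_force'],o['moment'],o['grip_width'])
S=cam('scene')
a=cv2.resize(D['im'][85:235,230:380],(400,400),interpolation=cv2.INTER_CUBIC)
b=cv2.resize(S['im'][130:250,310:470],(400,300),interpolation=cv2.INTER_CUBIC)
b=cv2.copyMakeBorder(b,0,100,0,0,0)
cv2.imwrite('pics/pre.png',np.hstack([a,b]))
E
```

```text
14.775 [585.825 130.885  38.764] [-3.14  -0.001 -1.702] [ 1.015 -4.646  5.17 ] [-0.698  0.068  0.105] 61.62286440332725
```

View pics/pre.png

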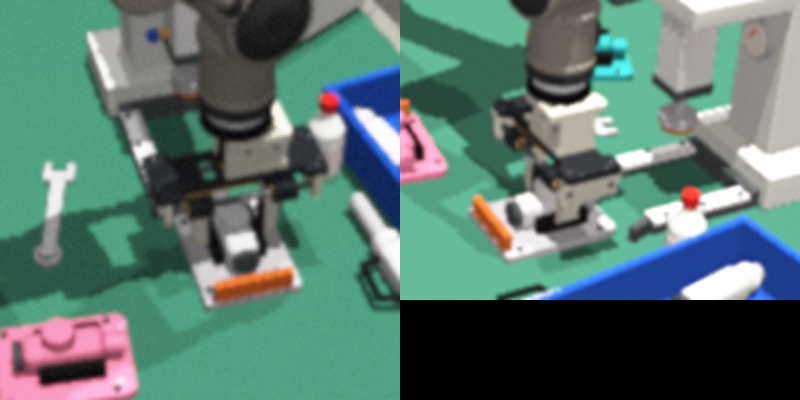

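Carrier is in line with the mouth. The sealant bottle is close to the gripper's path, so I'll measure its clearance.

```bash
python3 - <<'E'
from h import *
np.set_printoptions(precision=1,suppress=True)
for c in('side','scene'):
    C=cam(c)
    hsv=cv2.cvtColor(C['im'],cv2.COLOR_BGR2HSV)
    for d in pinpoint('sealant',c)[:2]: print(c,d['p'],d['at'],back(C,d['at'],0))
    h=((hsv[...,0]<8)|(hsv[...,0]>172))&(hsv[...,1]>170)&(hsv[...,2]>100)
    n,l,s,ce=cv2.connectedComponentsWithStats(h.astype(np.uint8))
    for i in range(1,n):
        if s[i,4]>15: print('  red',ce[i][::-1],s[i,4],back(C,ce[i][::-1],100))
E
```

```text
side 0.8 [147.6, 351.2] [744.6 208.3   0. ]
  red [123.3 352.9] 28 [742.5 210.3 100. ]
  red [331.4 411.1] 248 [ 540.5 -438.7  100. ]
scene 0.6 [238.0, 421.2] [739.8 208.9   0. ]
  red [208.3 425.7] 42 [733.5 216.3 100. ]
  red [258.7 190.2] 122 [ 602.1 -436.2  100. ]
```

Bottle sits at x≈742, so about 27 mm is left. Sliding in.

{"fn": "play_rows", "kwargs": {
  "rows": [
    [[0.045,0.34,0],[0,0,0]],
    [[0.045,0.34,0],[0,0,0]],
    [[0.045,0.34,0],[0,0,0]],
    [[0.045,0.34,0],[0,0,0]],
    [[0.045,0.34,0],[0,0,0]]
  ]
}}

```text
time: 15.65
tool_pos: [592.3, 180.8, 38.8]
tcp_rot: [-3.141, -0.003, -1.702]
contact_force: [-1.5, -10.9, 6.6]
grip_width: 61.1
finger_force: 30.0
```

{"fn": "play_rows", "kwargs": {
  "rows": [
    [[0.045,0.34,0],[0,0,0]],
    [[0.045,0.34,0],[0,0,0]],
    [[0.045,0.34,0],[0,0,0]],
    [[0,0,0],[0,0,0]]
  ]
}}

```text
time: 16.15
tool_pos: [596.5, 212.7, 38.8]
tcp_rot: [-3.141, -0.001, -1.702]
contact_force: [0.4, -3.7, 5.1]
grip_width: 61.4
finger_force: 30.0
```

{"fn": "play_rows", "kwargs": {
  "rows": [
    [[0,0,0],[0,0,0]],
    [[0,0,0],[0,0,0]],
    [[0,0,0],[0,0,0]],
    [[0,0,0.7],[0,0,0]],
    [[0,0,0.9],[0,0,0]],
    [[0,0,0.9],[0,0,0]],
    [[-0.05,-0.4,0],[0,0,0]],
    [[-0.12,-0.9,0],[0,0,0]],
    [[-0.12,-0.9,0],[0,0,0]],
    [[-0.12,-0.9,0],[0,0,0]],
    [[-0.08,-0.6,0],[0,0,0]]
  ],
  "hand": 1
}}

```text
time: 17.52
tool_pos: [580.4, 100.8, 112.0]
tcp_rot: [3.139, -0.0, -1.703]
contact_force: [0.5, 0.1, 0.1]
grip_width: 91.6
finger_force: 0.0
```

{"fn": "play_rows", "kwargs": {
  "rows": [
    [[0,0,-0.3],[0,0,0]],
    [[0,0,-0.4],[0,0,0]],
    [[0,0,-0.7],[0,0,0]],
    [[0,0,-0.8],[0,0,0]],
    [[0,0,-0.6],[0,0,0]],
    [[0,0,0],[0,0,0]]
  ],
  "hand": 0.1
}}

```text
time: 18.27
tool_pos: [580.1, 103.0, 27.3]
tcp_rot: [3.138, -0.001, -1.701]
contact_force: [-0.0, 1.1, 0.2]
grip_width: 50.5
finger_force: 0.0
```

```bash
python3 - <<'E'
from h import *
np.set_printoptions(precision=2,suppress=True)
C=cam('side');o=get_obs();print(o['time'],o['tool_pos'],o['tcp_rot'],o['contact_force'],o['grip_width'])
for q,z in (('carrier',0),('carrier_nose',0),('carrier_flange',22)):
    print(q,[(round(d['p'],2),back(C,d['at'],z)) for d in pinpoint(q,'side')[:3]])
cv2.imwrite('pics/rel.png',cv2.resize(C['im'][85:235,230:380],(600,600),interpolation=cv2.INTER_CUBIC))
E
```

```text
18.325 [581.04 102.86  28.56] [ 3.14 -0.   -1.7 ] [0.23 0.22 0.75] 50.60919158385824
carrier [(0.83, array([586.2 , 201.17,   0.  ])), (0.74, array([341.3 ,  46.99,   0.  ])), (0.65, array([270.28, 414.4 ,   0.  ]))]
carrier_nose [(0.95, array([307.94, 482.17,  -0.  ])), (0.92, array([423.59,  25.8 ,   0.  ])), (0.9, array([600.83, 294.64,   0.  ]))]
carrier_flange [(0.9, array([232.49, 335.37,  22.  ])), (0.85, array([581.21, 132.43,  22.  ])), (0.56, array([271.65,  71.85,  22.  ]))]
```

View pics/rel.png

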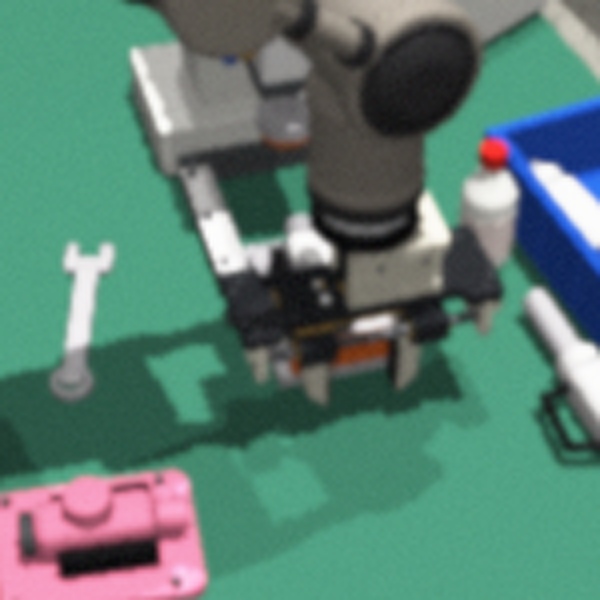

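Fingers are behind the orange flange (at (350,355) in the crop), with the carrier's front half between the rails. Pushing.

{"fn": "play_rows", "kwargs": {
  "rows": [
    [[0.05,0.3,0],[0,0,0]],
    [[0.05,0.3,0],[0,0,0]],
    [[0.05,0.35,0],[0,0,0]],
    [[0.05,0.35,0],[0,0,0]],
    [[0.05,0.35,0],[0,0,0]],
    [[0.05,0.35,0],[0,0,0]],
    [[0.04,0.35,0],[0,0,0]],
    [[0.04,0.35,0],[0,0,0]],
    [[0.04,0.3,0],[0,0,0]]
  ]
}}

```text
time: 19.6
tool_pos: [594.3, 191.8, 29.9]
tcp_rot: [-3.141, -0.002, -1.701]
contact_force: [-1.2, -8.2, 3.4]
grip_width: 50.5
finger_force: 4.0
```

{"fn": "play_rows", "kwargs": {
  "rows": [
    [[0.03,0.2,0],[0,0,0]],
    [[0.03,0.2,0],[0,0,0]],
    [[0.03,0.2,0],[0,0,0]]
  ]
}}

```text
time: 19.98
tool_pos: [596.8, 209.5, 29.9]
tcp_rot: [-3.141, -0.002, -1.702]
contact_force: [-1.3, -8.0, 4.0]
grip_width: 50.7
finger_force: 4.1
```

{"fn": "play_rows", "kwargs": {
  "rows": [
    [[0.01,0.1,0],[0,0,0]],
    [[0.01,0.1,0],[0,0,0]],
    [[0,0,0],[0,0,0]]
  ]
}}

```text
time: 20.35
tool_pos: [597.5, 215.4, 29.9]
tcp_rot: [-3.141, -0.002, -1.702]
contact_force: [-1.3, -9.1, 4.5]
grip_width: 50.7
finger_force: 3.9
```

{"fn": "play_rows", "kwargs": {
  "rows": [
    [[0.01,0.1,0],[0,0,0]],
    [[0,0,0],[0,0,0]]
  ]
}}

```text
time: 20.6
tool_pos: [597.5, 215.5, 30.0]
tcp_rot: [3.141, -0.007, -1.701]
contact_force: [-3.7, -19.3, 7.3]
grip_width: 50.3
finger_force: 9.8
```

{"fn": "play_rows", "kwargs": {
  "rows": [
    [[0.01,0.1,0],[0,0,0]],
    [[0,0,0],[0,0,0]]
  ]
}}

```text
time: 20.85
tool_pos: [597.5, 215.7, 30.0]
tcp_rot: [3.14, -0.011, -1.702]
contact_force: [-4.4, -30.7, 11.0]
grip_width: 50.3
finger_force: 15.6
```

It stopped hard at y=215.5 with force rising to 31 N, which matches the expected home position. Backing off and checking.

{"fn": "play_rows", "kwargs": {
  "rows": [
    [[0,0,0],[0,0,0]],
    [[0,0,0],[0,0,0]],
    [[-0.04,-0.3,0],[0,0,0]],
    [[-0.1,-0.8,0],[0,0,0]],
    [[-0.1,-0.9,0.5],[0,0,-1]],
    [[-0.1,-1,0.8],[0,0,-1]],
    [[-0.1,-1,0.8],[0,0,-1]],
    [[-0.1,-1,0.8],[0,0,-1]],
    [[-0.1,-1,0.5],[0,0,-1]],
    [[-0.1,-1,0],[0,0,-1]],
    [[-0.1,-1,0],[0,0,-1]],
    [[-0.1,-1,0],[0,0,-1]]
  ],
  "hand": 0.1
}}

```text
time: 22.35
tool_pos: [569.1, -48.7, 131.3]
tcp_rot: [3.141, 0.0, -2.823]
contact_force: [0.1, 0.5, -0.1]
grip_width: 50.5
finger_force: 0.0
```

```bash
python3 - <<'E'
from h import *
np.set_printoptions(precision=2,suppress=True)
o=get_obs();print(o['time'],o['tool_pos'],o['tcp_rot'],o['joint_positions'])
for c in('side','scene'):
  C=cam(c)
  for q,z in (('carrier_nose',0),('carrier_flange',22),('slot_stop',0)):
    print(c,q,[(round(d['p'],2),back(C,d['at'],z)) for d in pinpoint(q,c)[:4]])
  hsv=cv2.cvtColor(C['im'],cv2.COLOR_BGR2HSV)
  h=((hsv[...,0]>4)&(hsv[...,0]<18)&(hsv[...,1]>170)&(hsv[...,2]>110)).astype(np.uint8)
  n,l,s,ce=cv2.connectedComponentsWithStats(h)
  for i in range(1,n):
    if s[i,4]>40:
      W=np.array([back(C,p,24)[:2] for p in np.argwhere(l==i)],np.float32);f=cv2.fitLine(W,cv2.DIST_L2,0,.01,.01).ravel()
      print(' orange',s[i,4],W.mean(0),'yaw',np.degrees(np.arctan2(f[1],f[0])))
E
```

```text
22.35 [569.08 -48.73 131.3 ] [ 3.14  0.   -2.82] [-0.22  0.53  1.54  0.    1.07 -2.11]
side carrier_nose [(0.98, array([617.62, 365.48,   0.  ])), (0.82, array([312.59, 468.43,   0.  ])), (0.7, array([420.88,  32.9 ,   0.  ]))]
side carrier_flange [(0.9, array([225.53, 332.15,  22.  ])), (0.71, array([591.54, 213.42,  22.  ])), (0.57, array([272.77,  67.92,  22.  ]))]
side slot_stop [(0.84, array([627.41, 382.58,   0.  ]))]
 orange 85 [580.31 232.98] yaw 12.225052
 orange 157 [235.75 350.06] yaw -33.123634
 orange 96 [277.29  55.93] yaw 76.51853
 orange 347 [ 366.27 -234.13] yaw 88.77616
 orange 48 [ 577.76 -410.4 ] yaw -52.584484
scene carrier_nose [(0.76, array([433.78,  25.04,   0.  ])), (0.58, array([601.93, 293.62,   0.  ])), (0.55, array([305.97, 495.95,   0.  ])), (0.55, array([ 454.17, -407.16,    0.  ]))]
scene carrier_flange [(0.76, array([591.03, 233.32,  22.  ])), (0.56, array([225.58, 358.21,  22.  ])), (0.2, array([ 483.84, -275.09,   22.  ]))]
scene slot_stop [(0.64, array([632.46, 370.5 ,   0.  ]))]
 orange 97 [599.61 231.07] yaw -10.083946
 orange 175 [ 383.47 -229.18] yaw -85.69286
```

Networks agree roughly (flange y 213–233, expected 225). A wrong press fails the run, so I'll measure flange against rail ends with the wrist camera.

{"fn": "play_rows", "kwargs": {
  "rows": [
    [[0.05,0.2,0.5],[0,0,-1]],
    [[0.05,0.2,0.5],[0,0,-1]],
    [[0.05,0.3,0.5],[0,0,-1]],
    [[0.05,0.3,0.5],[0,0,-1]],
    [[0.05,0.3,0.5],[0,0,-1]],
    [[0.05,0.3,0.5],[0,0,-1]],
    [[0.05,0.4,0.5],[0,0,-1]],
    [[0.05,0.4,0.5],[0,0,-1]],
    [[0,0.4,0.2],[0,0,-1]],
    [[0,0.4,0],[0,0,-1]],
    [[0,0.4,0],[0,0,-1]],
    [[0,0.3,0],[0,0,-1]]
  ],
  "hand": -1
}}

```text
time: 24.25
tool_pos: [581.4, 70.9, 257.2]
tcp_rot: [-3.142, -0.0, 1.786]
contact_force: [0.0, 0.1, -0.0]
grip_width: 0.6
finger_force: 0.0
```

{"fn": "play_rows", "kwargs": {
  "rows": [
    [[0,0.4,0],[0,0,-1]],
    [[0,0.4,0],[0,0,-1]],
    [[0,0.3,0],[0,0,-0.5]],
    [[0,0,0],[0,0,0]],
    [[0,0,0],[0,0,0]]
  ]
}}

```text
time: 24.88
tool_pos: [581.5, 102.6, 257.2]
tcp_rot: [-3.142, 0.0, 1.442]
contact_force: [-0.2, 0.1, 0.8]
grip_width: 0.8
finger_force: 0.0
```

```bash
python3 - <<'E'
from h import *
np.set_printoptions(precision=1,suppress=True)
C=wcam();o=get_obs();print(o['time'],o['tool_pos'],o['tcp_rot'])
cv2.imwrite('pics/chk.png',C['im']);import pickle;pickle.dump(C,open('chk.pkl','wb'))
u=np.array([np.cos(np.radians(82.5)),np.sin(np.radians(82.5))]);v=np.array([-u[1],u[0]]);M=np.array([599,235.])
# resample plane z=20 to station frame: s along u, t along v (+left)
hsv=cv2.cvtColor(C['im'],cv2.COLOR_BGR2HSV)
def samp(s,t,z):
    r,c=proj(C,[[*(M+s*u+t*v),z]])[0];r,c=int(round(r)),int(round(c))
    if not(0<=r<400 and 0<=c<640): return '?'
    h,sa,va=hsv[r,c]
    if 4<h<20 and sa>150: return 'O'
    if 60<h<95 and sa>90: return '.'
    return 'W' if va>150 else ('g' if va>80 else 'k')
print('rails z=20, s from -45 to 30 step1 at t')
for t in(-60,-56,-52,52,56,60): print(t,''.join(samp(s,t,20) for s in range(-45,31)))
print('flange top z=34')
for t in(-40,-20,0,20,40): print(t,''.join(samp(s,t,34) for s in range(-45,31)))
print('across, z=34 at s=-5 then plate z=10 at s=-2; t -70..70')
print(''.join(samp(-5,t,34) for t in range(-70,71)));print(''.join(samp(8,t,10) for t in range(-70,71)))
E
```

```text
24.925 [581.6 102.4 257.2] [-3.1  0.   1.4]
rails z=20, s from -45 to 30 step1 at t
-60 .....................ggkkkkkkkkkkkkggggggggggggWWWWWWWWWWWWWWWWWWWWWWWWWWWWW
-56 ................................ggggkkkkkkkkkgWWWWWWWWWWWWWWWWWWWWWWWWWWWWWW
-52 ..................................WWWWWWWWWWWWWWWWWWWWWWWWWWWWWWWWWWWWWWWWWW
52 .................................kggWWWWWWWggggWWWWWWWWggggggggWWWWWWWWWWWWW
56 .................................gggkkkkkkkkkkgWWWWWWWWWWWWWgggWWWWWWWWWWWWW
60 .......................kkkkkkkkkkkkkkkgggggggkgWWWWWWWWWWWWWWWWWWWWWWWWWWWWW
flange top z=34
-40 .................................gggOOOOOOOOOWWWWWWWWWWWWWWWWWWWWWWWWWWWWWWW
-20 ................................ggggOOOOOOOOOWWWWWWWWWWWWWWWWWWWWWWWWWWWWWWW
0 .................................gggOOOOOOOOOWWWWWWWWWWWWWWWWWkkkkkggggggggg
20 .................................gggOOOOOOOOOWWWWWWWWWWWWWWWWWWWWWWWWWWWWWWW
40 .............................ggkkgggOOOOOOOOOWWWWgggkkgggWWWWWWWWWWWWWWWWWWW
across, z=34 at s=-5 then plate z=10 at s=-2; t -70..70
....gggggggggggkkkgWWWWWWWWOOOOOOOOOOOOOOOOOOOOOOOOOOOOOOOOOOOOOOOOOOOOOOOOOOOOOOOOOOOOOOOOOOOOOOOOOOOOOOOOOOOOOOOWgWWWWWWgkkkkgggggggggg....
WWWWWWWWWWWWWWWWWWWWWWggggWWWWWWWWWWWWWWWWWWWWWWWWWWWWWWWWWWWWWWWWWWWWWWWWWWWWWWWWWWWWWWWWWWWWWWWWWWWWWWWWWWWWggggggggggWWWWWWWWWWWWWWWWWWWWW
```

Flange face sits about 10.5 mm outside the rail ends, square across, so it is fully home. Now yellow at (528,-360).

{"fn": "play_rows", "kwargs": {
  "rows": [
    [[-0.11,-0.9,0],[0,0,0]],
    [[-0.11,-0.96,0],[0,0,0]],
    [[-0.11,-0.96,0],[0,0,0]],
    [[-0.11,-0.96,0],[0,0,0]],
    [[-0.11,-0.96,-0.4],[0,0,0]],
    [[-0.11,-0.96,-0.4],[0,0,0]],
    [[-0.11,-0.96,-0.4],[0,0,0]],
    [[-0.11,-0.96,-0.4],[0,0,0]],
    [[-0.11,-0.96,-0.4],[0,0,0]],
    [[-0.11,-0.96,-0.4],[0,0,0]],
    [[-0.11,-0.96,-0.4],[0,0,0]],
    [[-0.11,-0.96,-0.4],[0,0,0]]
  ]
}}

```text
time: 26.42
tool_pos: [541.7, -242.7, 160.9]
tcp_rot: [3.141, 0.0, 1.44]
contact_force: [0.1, -0.1, 0.1]
grip_width: 0.5
finger_force: 0.0
```

{"fn": "play_rows", "kwargs": {
  "rows": [
    [[-0.11,-0.96,-0.4],[0,0,0]],
    [[-0.11,-0.96,-0.4],[0,0,0]],
    [[-0.11,-0.96,-0.4],[0,0,0]],
    [[-0.11,-0.96,-0.4],[0,0,0]],
    [[0,-0.1,0],[0,0,0]],
    [[0,0,0],[0,0,0]]
  ]
}}

```text
time: 27.18
tool_pos: [528.8, -359.5, 113.4]
tcp_rot: [3.141, -0.0, 1.439]
contact_force: [-0.2, -0.5, 0.2]
grip_width: 0.2
finger_force: 0.0
```

Press down to z≈71.

{"fn": "play_rows", "kwargs": {
  "rows": [
    [[-0.02,-0.02,-0.6],[0,0,0]],
    [[0,0,-0.5],[0,0,0]],
    [[0,0,-0.15],[0,0,0]],
    [[0,0,-0.16],[0,0,0]],
    [[0,0,0],[0,0,0]],
    [[0,0,0],[0,0,0]]
  ]
}}

```text
time: 27.92
tool_pos: [528.0, -359.2, 72.2]
tcp_rot: [-3.141, -0.001, 1.44]
contact_force: [-4.9, 5.0, 10.6]
grip_width: 0.2
finger_force: 5.1
```

{"fn": "play_rows", "kwargs": {
  "rows": [
    [[0,0,0.4],[0,0,0]],
    [[0,0,0.6],[0,0,0]],
    [[0,0,0.4],[0,0,0]],
    [[0.4,0.3,0],[0,0,0]],
    [[0.6,0.6,0],[0,0,0]],
    [[0.6,0.6,0],[0,0,0]],
    [[0.53,0.43,0],[0,0,0]],
    [[0,0,0],[0,0,0]],
    [[0,0,0],[0,0,0]]
  ]
}}

```text
time: 29.05
tool_pos: [591.8, -302.5, 112.6]
tcp_rot: [-3.141, 0.0, 1.44]
contact_force: [0.2, -0.4, -0.8]
grip_width: 0.4
finger_force: 0.0
```

{"fn": "play_rows", "kwargs": {
  "rows": [
    [[0,0.02,-0.6],[0,0,0]],
    [[0,0,-0.5],[0,0,0]],
    [[0,0,-0.15],[0,0,0]],
    [[0,0,-0.15],[0,0,0]],
    [[0,0,0],[0,0,0]],
    [[0,0,0],[0,0,0]]
  ]
}}

```text
time: 29.8
tool_pos: [591.3, -301.8, 72.2]
tcp_rot: [-3.14, 0.0, 1.44]
contact_force: [-6.8, 1.1, 10.7]
grip_width: 0.3
finger_force: 4.8
```

{"fn": "play_rows", "kwargs": {
  "rows": [
    [[0,0,0.4],[0,0,0]],
    [[0,0,0.8],[0,0,0]],
    [[0,0,1],[0,0,0]],
    [[0,0,1],[0,0,0]],
    [[0,0,0],[0,0,0]],
    [[0,0,0],[0,0,0]]
  ]
}}

```text
time: 30.55
tool_pos: [591.9, -301.4, 166.2]
tcp_rot: [-3.141, -0.001, 1.44]
contact_force: [-0.8, -0.6, 0.1]
grip_width: 0.3
finger_force: 0.0
```

```bash
python3 -c "
from plant import bot
print(bot.close_job())"
```

```text
the job is handed in; nothing more can be done
None
```

I ran the leak test in the required order and handed the job in at about 30.6 s: white key with the slot empty, carrier home against the end stop (flange about 10 mm outside the mouth), then yellow and green, each key pressed right down; the hand-in returned no verdict.

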